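Tip the grooved sharpening stone out of its block

TASK

At the service desk's sharpening corner, take the grooved stone out of the wooden storage block: press down its end nearer the robot, which lies over a sloping hollow, so that it tips up and stays leaning in its pocket by itself, let go, then grip the raised end, lift the stone well clear and lay it flat, grooves up, roughly in the middle of the black rubber mat, without dropping it. Leave the other two stones lying in their pockets.

Things in the scene. Friction and masses are not known exactly. Their poses are not given: they have to be found in the camera images.
- grooved_stone_mid (a point): Centre of the stone to take: grey, 130 mm long (its x), 45 wide (y), 18 thick (z, up), 0.25 kg, two lengthways grooves 9 wide, 5 deep in its top. A closed gripper pressing 46 mm to the -x side of its centre, 13 mm down (5 N or so, hard stop at 16), tips it 32 degrees, -x end low; let go, it stays so, its +x end about 30 mm above the block, to be gripped across its width.
- plain_stone_mid (a point): Centre of a stone of the same size and colour, plain flat top, square ends, in another pocket; leave it. All stones lie flush in one fixed wooden block, 68 mm high, 170 long (x), 222 wide, side by side 74 mm apart, axes alike, x pointing away from the robot within 20 degrees; which stone is in which pocket varies.
- round_stone_mid (a point): Centre of a stone of the same size, plain flat top, half-round ends; leave it. Every pocket is 48 mm wide and runs from 71 mm on the -x side of its stone's centre to 66.5 mm on the +x side: a 6 mm gap at the -x end marks the hollow. The stone lies on a ledge 18 mm deep that ends 3 mm to the -x side of its centre; from there the floor slopes down 32 degrees to the -x end wall.
- mat_top (a point): Centre of the top face of the black rubber mat fixed on the table: 210 mm (its x axis, pointing away from the robot within 20 degrees) by 170 mm (y), top 4 mm above the table. The stone may lie at any angle on it.
Things that resemble listed ones, but are neither listed nor needed, are in the scene too. Leave any orange or yellow look-alike of the part that bears grooved_stone_mid alone.

How it is judged:
On the way, in this order (a step that is already met when the one before it is completed fails the run):
1. the grooved stone leans tipped up in its pocket by itself, not touched by the robot (angle between grooved_stone_mid's own z axis and vertical above 0.4 rad and distance of grooved_stone_mid from where it was at the start of the episode below 0.03 m and contact force between grooved_stone and the fingers below 0.05 N and contact force between grooved_stone and the arm below 0.05 N), for 0.2 s.
2. the grooved stone is carried clear of the block in the fingers (height (world z) of grooved_stone_mid above 0.1 m and contact force between grooved_stone and the fingers above 0.5 N), for 0.2 s.
At the end, for the whole second after the job is handed in: The grooved stone lies at rest and released on the mat, flat within 10 degrees and grooves up, its centre within 60 mm of the mat's centre; the plain and the round-ended stone lie in their pockets within 15 mm and 11 degrees of where they were (horizontal distance between grooved_stone_mid and mat_top below 0.06 m and z of grooved_stone_mid in the frame of mat_top between 0.003 and 0.016 m and angle between grooved_stone_mid's own z axis and vertical below 0.17 rad and linear speed of grooved_stone below 0.03 m/s and contact force between grooved_stone and the fingers below 0.05 N and angle between each of plain_stone_mid, round_stone_mid's own z axis and vertical below 0.2 rad and distance of each of plain_stone_mid, round_stone_mid from where it was at the start of the episode below 0.015 m); the robot touches nothing.
It fails at once if the grooved stone is dropped: falls untouched by the fingers faster than 0.9 m/s (a fall of more than 40 mm) (linear speed of grooved_stone above 0.9 m/s and contact force between grooved_stone and the fingers below 0.05 N).
It fails at once if one of the other stones is tipped up or taken (angle between any of plain_stone_mid, round_stone_mid's own z axis and vertical above 0.4 rad or distance of any of plain_stone_mid, round_stone_mid from where it was at the start of the episode above 0.03 m).
It also fails if it takes over 54 s, if anything falls off the work surface, if the arm or the gripper's body presses on something with over 40 N, if the wrist force passes 120 N, or if a joint passes its speed limit or range.

ROBOT

A 6-joint arm with a two-finger parallel gripper is mounted at the origin on the work surface. World frame = base frame: x ahead of the robot, y to its left, z up, the work surface at z = 0. Lengths are in m, angles in rad, forces in N, time in s.
With the tool pointing down it reaches from about 0.275 to 0.775 m from the base axis. Payload 14.6 kg.
Tool frame: the origin (TCP) lies midway between the tips of the shut fingers; the grasp point (between the pads) lies 19 mm behind it (ctrl.grip_point_offset is the distance from the TCP to the grasp point, in m); y points along the fingers, x is the direction in which the jaws open and shut, and the axes are right-handed (so a half turn about y gives the same grasp; the last joint's range is limited). The gripper opens to 85 mm and grips with 20 to 120 N. Pads are 22 mm wide; open, the fingers measure 114 mm over their backs; the gripper's body (76 mm by 85 mm) begins 54 mm behind the grasp point. The pads swing forward as they close: fully open they stand 13 mm farther back than shut.
Start: joints at [0.955, 0.263, -0.048, 1.259, 0, 1.415], TCP at [0.233, 0.47, 0.231] pointing down, gripper open.
Joint ranges: [-2.65, 2.65], [-0.89, 1.7], [-1.18, 1.37], [-2.13, 2.11], [-1.35, 1.29], [-3.14, 3.14]. Speed limits (rad/s): [1.89, 1.89, 2.57, 2.79, 3.14, 3.14].

INTERFACE

Orientations are given as a 3x3 rotation matrix whose columns are the frame's x, y, z axes.
In Python, from rig import ctrl gives the robot as it stands.
- The arm moves only by the shell command python3 -m creep 'ROWS' [OPENING] [FORCE]. ROWS is JSON, one flat list of numbers, 4 for each row, row after row: the shift along the tool's x, y, z in mm, then the turn about the tool's y in rad. In form: [tx, ty, tz, roll, tx, ty, tz, roll, ...]. A call has 1 to 12 rows; each row is the pose to reach, as a shift and turn from the pose measured when the call began, along the tool's axes at that moment; what a row does not reach only later rows make up. A row lasts 1/12 s, in which the tool goes at most 41.7 mm and 7.16 degrees, less where a joint would pass 70% of its speed; a pose out of reach is approached as far as the arm can. A call with a gripper value outside its range is refused whole. OPENING is the finger opening in mm, from 0 to 85.4, set as the call begins (- or left out, the last holds). The fingers move at their own pace and stop on an object; FORCE is the grip in N (left out, the last holds). Time passes only in rows, so rows that repeat a pose let the fingers close. It gives the time, the measured TCP pose, the force and the opening at its end, in the units of the state.
- ctrl.sense(): the state, without advancing time (a new reading comes with each control period).
- ctrl.camera(name): name is "side" or "top" or "wrist"; returns the picture (400x640x3 uint8, red, green, blue); there is no depth.
- ctrl.camera_params(name): a dict with "intrinsics" (3x3 intrinsics, pixels), "R" (3x3) and "t" (3): a world point X has camera coordinates R X + t; the wrist camera has in their place "T_tool_cam" (4x4, takes a point from camera to tool coordinates, whose origin is the TCP and whose axes are the tool frame's). Camera axes: x right, y down, z forward; pixel columns grow to the right and rows downward; lengths in m; the calibration is good to about 2 mm. A picture is of the moment at which its call begins: read the wrist's pose just before it. camera_params takes no time and is no camera call.
- ctrl.sign_off(): hands the job in, once; it reports no verdict.
The state is a dict: "time_s": time; "joint_positions": joint angles; "joint_vel": joint speeds; "joint_torque": joint torques, N m; "tcp_pos": TCP position; "tcp_rot": TCP orientation; "contact_force": force on the tool from outside, world axes, zero at the start; "moment": the same for the moment, N m; "grip_width": finger opening in m.
Only numpy, scipy, OpenCV 4.12 (cv2) and the standard library are available. Lean on these libraries where they do the work, as an engineer would, in place of code of your own. Each camera call takes 0.05 s, during which the arm holds its last target.

## Working session

There is one attempt and no reset: what is moved stays moved. The work goes in short steps, Python scripts to look and compute and a shell command to move; the robot and the scene stay as the last step left them, time stands still between calls to the robot, and variables do not carry over. Pictures are saved under pics/ and viewed, and the job is handed in when it is done.

```bash
mkdir -p pics; ls; python3 - <<'E'
from rig import ctrl
import cv2, numpy as np
np.set_printoptions(precision=4,suppress=True)
s=ctrl.sense()
print(s['time_s'],s['tcp_pos'],s['tcp_rot'],s['grip_width'],ctrl.grip_point_offset)
for n in ['side','top','wrist']:
    p=ctrl.camera_params(n); print(n,p)
    cv2.imwrite(f'pics/{n}0.png',ctrl.camera(n)[:,:,::-1])
E
```

```text
pics
0.0 [0.2333 0.47   0.2308] [[ 0.4446 -0.0006 -0.8957]
 [ 0.8957 -0.0008  0.4446]
 [-0.001  -1.      0.0002]] 0.08541402941249705 0.0187
side {'intrinsics': array([[497.8161,   0.    , 324.6203],
       [  0.    , 497.8161, 200.7515],
       [  0.    ,   0.    ,   1.    ]]), 'R': array([[ 0.9932, -0.115 , -0.0177],
       [-0.0842, -0.6055, -0.7914],
       [ 0.0803,  0.7875, -0.611 ]]), 't': array([-0.4463,  0.1593,  1.4567])}
top {'intrinsics': array([[362.9063,   0.    , 315.6315],
       [  0.    , 362.9063, 199.4135],
       [  0.    ,   0.    ,   1.    ]]), 'R': array([[ 0.0264, -0.9996, -0.0076],
       [-0.9965, -0.0257, -0.0799],
       [ 0.0797,  0.0097, -0.9968]]), 't': array([0.0936, 0.4446, 1.0146])}
wrist {'intrinsics': array([[350.41  ,   0.    , 323.6312],
       [  0.    , 350.41  , 198.1532],
       [  0.    ,   0.    ,   1.    ]]), 'T_tool_cam': array([[ 1.    , -0.0011, -0.0001,  0.0002],
       [-0.0002, -0.314 ,  0.9494, -0.1428],
       [-0.0011, -0.9494, -0.314 ,  0.0803],
       [ 0.    ,  0.    ,  0.    ,  1.    ]])}
```

View pics/top0.png

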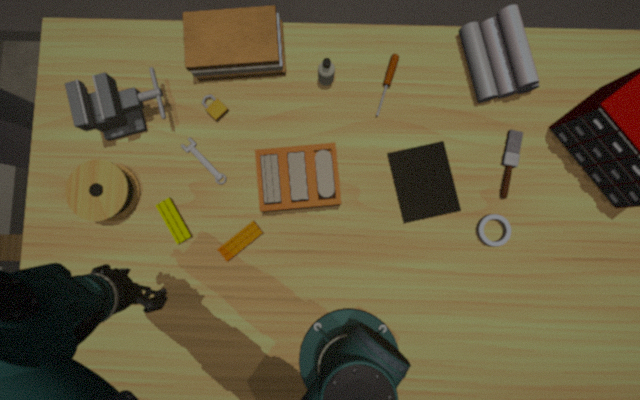

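View pics/side0.png

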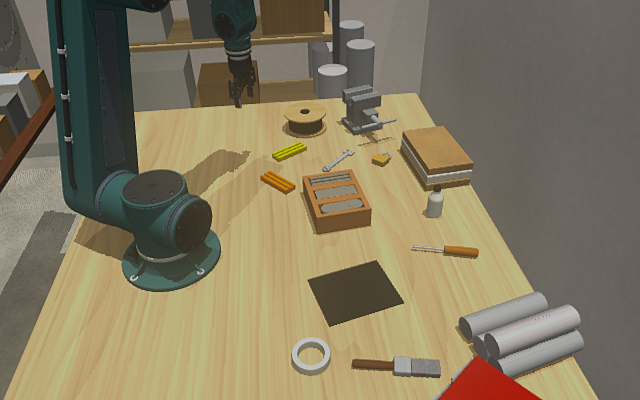

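View pics/wrist0.png

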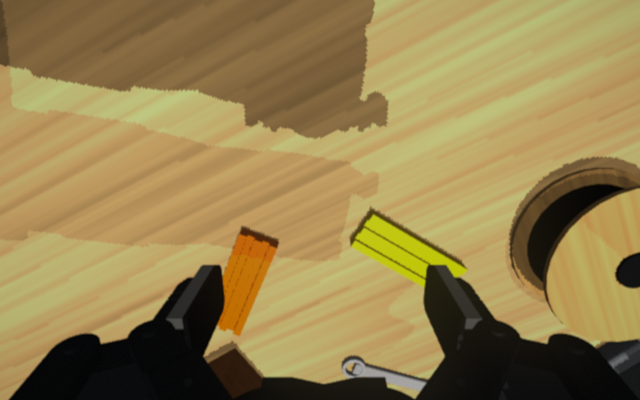

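The top view shows the block at about (298,177). The candidates are:
- Grey grooved stone: left pocket, (271,179).
- Plain stone: (298,176).
- Round-ended stone: (324,173).
- Grooved look-alikes: orange (240,241) and yellow (174,221).

By the description I choose (271,179), which I'll check in a close crop. The mat is at about (424,181).

```bash
python3 - <<'E'
import cv2, numpy as np
a=cv2.imread('pics/top0.png')[130:225,240:360]; b=cv2.imread('pics/side0.png')[160:240,290:380]
a=cv2.resize(a,None,fx=5,fy=5,interpolation=cv2.INTER_CUBIC);cv2.imwrite('pics/c0.png',cv2.convertScaleAbs(a,alpha=1.4))
b=cv2.resize(b,None,fx=6,fy=6,interpolation=cv2.INTER_CUBIC);cv2.imwrite('pics/c1.png',cv2.convertScaleAbs(b,alpha=1.3))
E
```

```text
(no output)
```

View pics/c0.png

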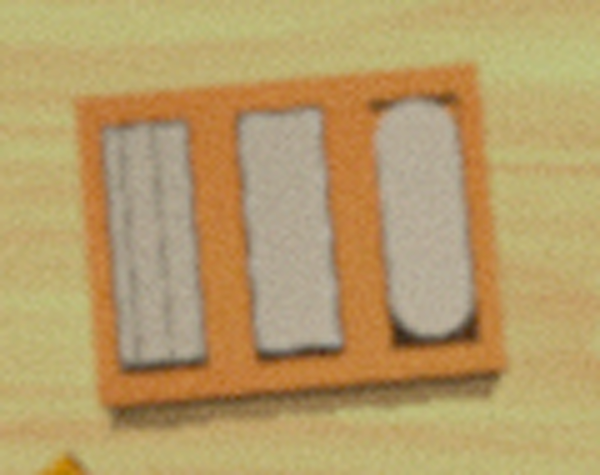

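View pics/c1.png

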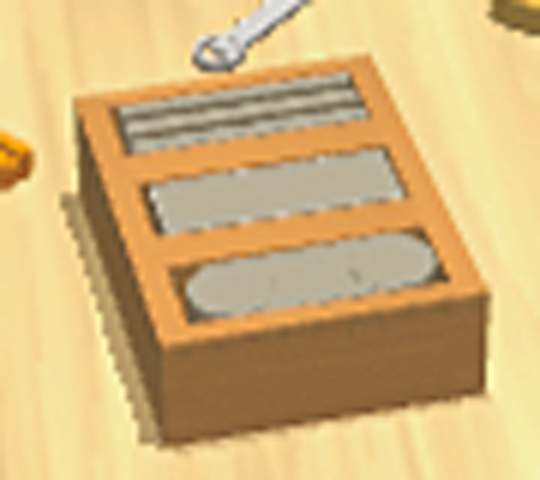

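The crops confirm it: the left pocket, at about (271,179) in the top view, holds the grey stone with two lengthways grooves. Next I measure the stones, block and mat.

```bash
cat > h.py <<'E'
import cv2, numpy as np
np.set_printoptions(precision=4,suppress=True)
from rig import ctrl
def ray(n,uv,z):
    p=ctrl.camera_params(n);K,R,t=p['intrinsics'],p['R'],p['t']
    d=R.T@np.linalg.inv(K)@np.array([uv[0],uv[1],1.]);c=-R.T@t
    return c+d*(z-c[2])/d[2]
def grey(img,x0,x1,y0,y1):
    hsv=cv2.cvtColor(img,cv2.COLOR_BGR2HSV)
    m=((hsv[...,1]<75)&(hsv[...,2]>70)).astype(np.uint8)*255
    k=np.zeros_like(m);k[y0:y1,x0:x1]=m[y0:y1,x0:x1];return k
E
python3 - <<'E'
from h import *
for n,(x0,x1,y0,y1) in {'top':(255,342,142,215),'side':(302,372,170,232)}.items():
    im=cv2.imread(f'pics/{n}0.png'); m=grey(im,x0,x1,y0,y1)
    if n=='top': m=cv2.morphologyEx(m,cv2.MORPH_CLOSE,np.ones((3,3)))
    else: m=cv2.morphologyEx(m,cv2.MORPH_CLOSE,np.ones((4,2)))
    cs,_=cv2.findContours(m,cv2.RETR_EXTERNAL,cv2.CHAIN_APPROX_NONE)
    for c in cs:
        if cv2.contourArea(c)<150: continue
        P=np.array([ray(n,q[0],.068)[:2]*1000 for q in c],np.float32)
        print(n,cv2.contourArea(c),cv2.boundingRect(c),cv2.minAreaRect(P))
    hsv=cv2.cvtColor(im,cv2.COLOR_BGR2HSV)
    if n=='top': r=(375,475,130,235)
    else: r=(300,410,255,330)
    k=np.zeros(im.shape[:2],np.uint8);k[r[2]:r[3],r[0]:r[1]]=(hsv[r[2]:r[3],r[0]:r[1],2]<90)*255
    cs,_=cv2.findContours(k,cv2.RETR_EXTERNAL,cv2.CHAIN_APPROX_NONE);c=max(cs,key=cv2.contourArea)
    P=np.array([ray(n,q[0],.004)[:2]*1000 for q in c],np.float32)
    print(n,'mat',cv2.boundingRect(c),cv2.minAreaRect(P))
    # block top: orange
    if n=='top':
        k=((hsv[...,0]<15)&(hsv[...,1]>110)&(hsv[...,2]>110)).astype(np.uint8)*255
        k[:140]=0;k[218:]=0;k[:,:250]=0;k[:,350:]=0
        cs,_=cv2.findContours(k,cv2.RETR_EXTERNAL,cv2.CHAIN_APPROX_NONE);c=max(cs,key=cv2.contourArea)
        P=np.array([ray(n,q[0],.068)[:2]*1000 for q in c],np.float32)
        print('block',cv2.minAreaRect(P),hsv[179,285])
E
```

```text
top 713.5 (261, 154, 20, 49) ((492.21343994140625, 229.71652221679688), (131.80429077148438, 44.258705139160156), 6.913822650909424)
top 712.0 (288, 152, 20, 49) ((500.89031982421875, 156.2188262939453), (131.3223419189453, 44.16770553588867), 6.705070495605469)
top 663.0 (315, 150, 20, 48) ((509.7579040527344, 82.67776489257812), (130.3857879638672, 44.300437927246094), 7.152495384216309)
top mat (387, 141, 74, 82) ((503.3346862792969, -204.42453002929688), (208.6671905517578, 168.9688262939453), 13.828638076782227)
block ((539.5694580078125, 193.94564819335938), (90.98948669433594, 53.62335968017578), 22.799840927124023) [ 15 185 138]
side 312.0 (322, 200, 42, 14) ((513.4970092773438, 75.35099792480469), (128.07223510742188, 43.5136833190918), 6.5442094802856445)
side 287.5 (316, 186, 42, 14) ((505.0562744140625, 148.5205841064453), (129.3128662109375, 43.546417236328125), 6.719902038574219)
side 272.5 (311, 171, 41, 15) ((493.8132629394531, 236.77423095703125), (130.6062774658203, 73.42357635498047), 6.458530426025391)
side mat (308, 261, 96, 66) ((504.7210388183594, -209.52728271484375), (208.697509765625, 169.6480255126953), 13.961065292358398)
```

Top-view estimates, stone axis about +6.8°:
- Grooved stone: (492,230)
- Mat: (503,-204)

The side view differs by a few mm, so I'll hover over the stone with the gripper closing and measure again with the wrist camera.

```bash
python3 -m creep '[-10,0,-34,-0.06,-20,0,-68,-0.12,-30,0,-102,-0.18,-40,0,-137,-0.24,-50,0,-171,-0.3,-60,0,-205,-0.36,-70,0,-239,-0.42,-80,0,-273,-0.48,-90,0,-307,-0.54,-101,0,-341,-0.58,-101,0,-341,-0.58,-101,0,-341,-0.58]' 0 30
python3 - <<'E'
from h import *
s=ctrl.sense();print(s['time_s'],s['tcp_pos'],s['tcp_rot'],s['grip_width'],s['contact_force'])
np.savez('w1.npz',p=s['tcp_pos'],R=s['tcp_rot'])
cv2.imwrite('pics/w1.png',ctrl.camera('wrist')[:,:,::-1])
E
```

```text
time_s: 1.15
tcp_pos: [0.4947, 0.2268, 0.2305]
tcp_rot: [[-0.116, -0.001, -0.993], [0.993, -0.001, -0.116], [-0.001, -1.0, 0.001]]
contact_force: [-0.6, 1.0, 0.8]
grip_width: 0.0004
1.15 [0.4947 0.2268 0.2305] [[-0.1161 -0.0013 -0.9932]
 [ 0.9932 -0.0009 -0.1161]
 [-0.0007 -1.      0.0014]] 0.00036174862334949925 [-0.6463  0.9564  0.7593]
```

View pics/w1.png

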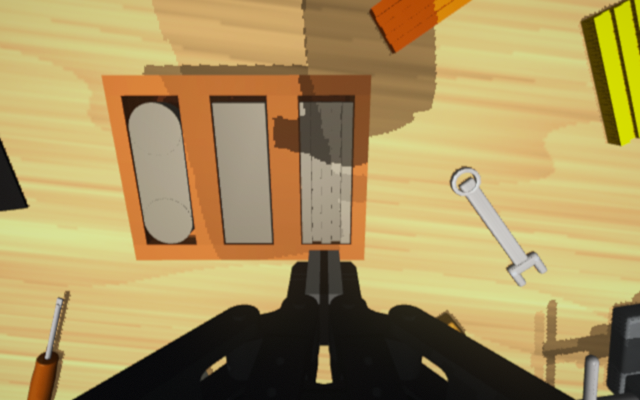

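The wrist view shows the block, with the grooved stone on the right at about x 300-355, y 102-244 and the end gap at the top, which is the robot side. A zoom will give the edges.

```bash
python3 - <<'E'
import cv2
a=cv2.imread('pics/w1.png')[65:270,280:380]
a=cv2.resize(a,(380,780)) if 0 else cv2.resize(a,None,fx=2.9,fy=2.9,interpolation=cv2.INTER_CUBIC)
b=cv2.imread('pics/w1.png')[65:270,200:285];b=cv2.resize(b,None,fx=2.9,fy=2.9,interpolation=cv2.INTER_CUBIC)
cv2.imwrite('pics/c2.png',cv2.hconcat([b,a]))
E
cat >> h.py <<'E'
def wray(f,uv,z):
    d=np.load(f);p=ctrl.camera_params('wrist');T=p['T_tool_cam']
    v=d['R']@(T[:3,:3]@np.linalg.inv(p['intrinsics'])@np.array([uv[0],uv[1],1.]))
    c=d['p']+d['R']@T[:3,3]
    return c+v*(z-c[2])/v[2]
E
```

```text
(no output)
```

View pics/c2.png

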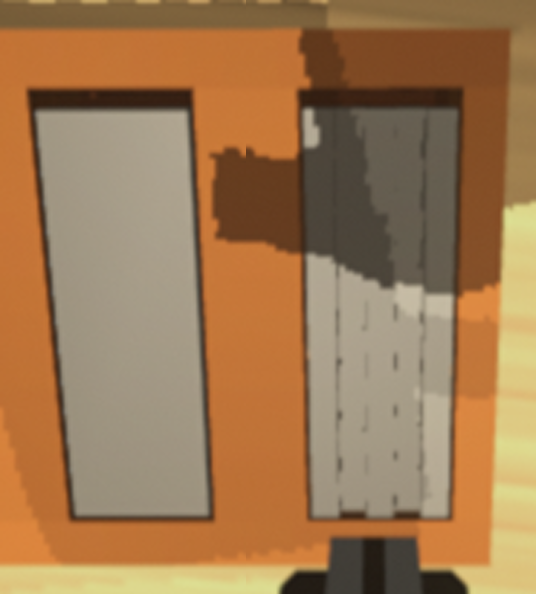

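```bash
python3 - <<'E'
from h import *
cr=[(302,108),(460,108),(309,517),(450,517)]
P=np.array([wray('w1.npz',((280+(x-246.5)/2.9-.33),(65+y/2.9-.33)),.068)[:2]*1000 for x,y in cr]);print(P)
c=P.mean(0);print('grooved',c,np.linalg.norm(P[0]-P[2]),np.linalg.norm(P[0]-P[1]))
ax=(P[2]+P[3]-P[0]-P[1]);print(np.degrees(np.arctan2(ax[1],ax[0])))
cr=[(35,108),(190,108),(72,517),(211,517)]
P=np.array([wray('w1.npz',((200+x/2.9-.33),(65+y/2.9-.33)),.068)[:2]*1000 for x,y in cr]);print('plain',P.mean(0),np.linalg.norm(P[0]-P[2]))
s=np.load('w1.npz');a=np.radians(6.8);tgt=c-46*np.array([np.cos(a),np.sin(a)])
d=np.array([*(tgt/1000),.068])-s['p'];print('press',tgt,'tool shift mm',s['R'].T@d*1000)
E
```

```text
[[432.7984 198.3832]
 [427.5256 243.925 ]
 [562.4486 212.8093]
 [557.0873 259.0768]]
grooved [494.965  228.5486] 130.4503051306379 45.846000521251234
6.509692320321789
plain [503.4528 155.2688] 130.4585774166348
press [449.2886 223.102 ] tool shift mm [  1.761  162.5194  45.3055]
```

The wrist estimate agrees: centre (495,228.5), axis 6.5°, size 130.4×45.8. Next I move to just above the press point.

```bash
python3 -m creep '[0,25,15,0,1,55,30,0,2,85,45,0,2,115,45,0,2,140,45,0,2,152,45,0,2,152,45,0]'; python3 - <<'E'
from h import *
s=ctrl.sense();np.savez('w2.npz',p=s['tcp_pos'],R=s['tcp_rot']);im=ctrl.camera('wrist')[:,:,::-1];cv2.imwrite('pics/w2.png',im)
E
```

```text
time_s: 1.78
tcp_pos: [0.4462, 0.2247, 0.0766]
tcp_rot: [[-0.118, -0.005, -0.993], [0.993, -0.002, -0.118], [-0.001, -1.0, 0.005]]
contact_force: [0.4, 0.1, 0.2]
grip_width: -0.0001
```

View pics/w2.png

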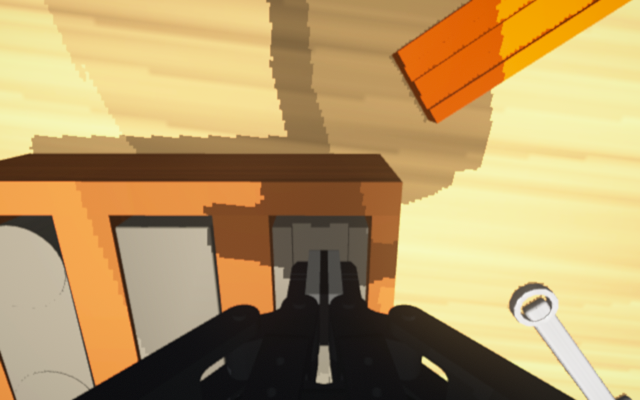

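The closed fingers are over the robot-side end of the grooved stone, tips at (323,252), and sit inside the pocket width. I press down, with a small correction (-2 mm x, -3 mm z).

```bash
python3 -m creep '[-2,3,-3,0,-2,6,-3,0,-2,8,-3,0,-2,10,-3,0,-2,12,-3,0,-2,14,-3,0,-2,16,-3,0,-2,18,-3,0,-2,20,-3,0,-2,22,-3,0,-2,22,-3,0]'
```

```text
time_s: 2.75
tcp_pos: [0.4501, 0.2231, 0.0558]
tcp_rot: [[-0.118, -0.004, -0.993], [0.993, -0.001, -0.118], [-0.001, -1.0, 0.004]]
contact_force: [-0.0, -0.0, 0.0]
grip_width: -0.0001
```

```bash
python3 -m creep '[0,1,0,0,0,2,0,0,0,2,0,0]'; python3 - <<'E'
from h import *
a=ctrl.camera('wrist')[:,:,::-1];b=ctrl.camera('side')[:,:,::-1]
cv2.imwrite('pics/w3.png',cv2.vconcat([a[100:400],cv2.resize(b[150:245,280:440],(640,300))[:300]]))
E
```

```text
time_s: 3.0
tcp_pos: [0.4501, 0.2231, 0.0536]
tcp_rot: [[-0.118, -0.004, -0.993], [0.993, -0.001, -0.118], [-0.001, -1.0, 0.004]]
contact_force: [-0.0, -0.4, -0.4]
grip_width: 0.0001
```

View pics/w3.png

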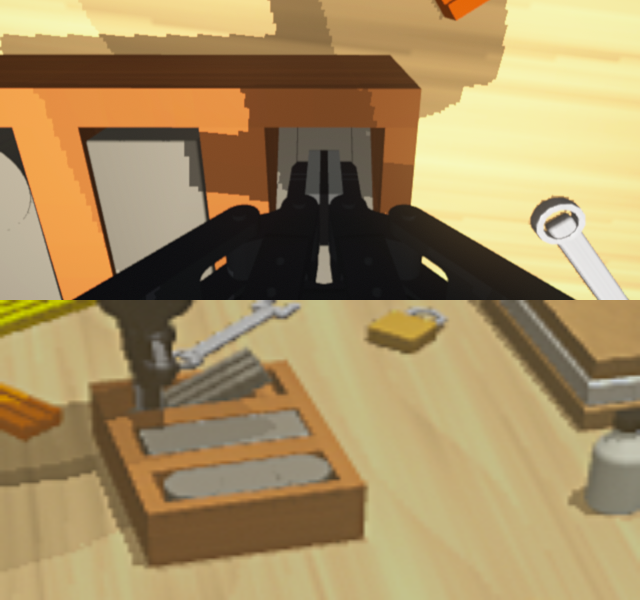

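The stone has tipped: in the side view its far end stands up out of the pocket. I withdraw straight up.

```bash
python3 -m creep '[0,-5,0,0,0,-20,2,0,0,-50,2,0,0,-80,5,0,0,-110,5,0,0,-140,5,0,0,-140,5,0,0,-140,5,0]'; python3 - <<'E'
from h import *
s=ctrl.sense();np.savez('w4.npz',p=s['tcp_pos'],R=s['tcp_rot'])
a=ctrl.camera('wrist')[:,:,::-1];b=ctrl.camera('side')[:,:,::-1];cv2.imwrite('pics/wr4.png',a);cv2.imwrite('pics/si4.png',b)
cv2.imwrite('pics/w4.png',cv2.vconcat([a[100:400],cv2.resize(b[150:245,280:440],(640,300))[:300]]))
E
```

```text
time_s: 3.77
tcp_pos: [0.4465, 0.223, 0.1955]
tcp_rot: [[-0.118, -0.001, -0.993], [0.993, -0.0, -0.118], [-0.0, -1.0, 0.001]]
contact_force: [0.5, -0.1, -0.4]
grip_width: -0.0001
```

View pics/w4.png

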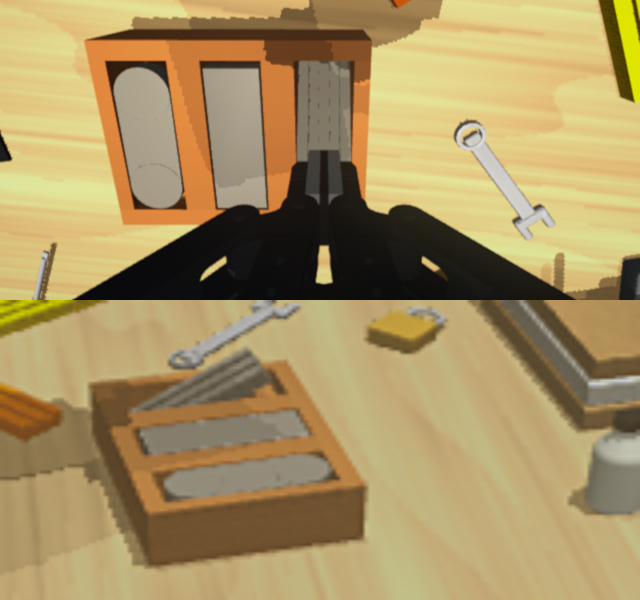

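The stone leans by itself with the robot clear of it, and the neighbours are flat. I open the gripper and move over the raised end.

```bash
python3 -m creep '[0,0,-30,0,0,10,-60,0,0,25,-88,0,0,45,-88,0,0,45,-88,0,0,45,-88,0,0,45,-88,0,0,45,-88,0]' 75 60; python3 - <<'E'
from h import *
s=ctrl.sense();np.savez('w5.npz',p=s['tcp_pos'],R=s['tcp_rot'])
a=ctrl.camera('wrist')[:,:,::-1];cv2.imwrite('pics/w5.png',a)
E
```

```text
time_s: 4.53
tcp_pos: [0.5323, 0.233, 0.1491]
tcp_rot: [[-0.119, -0.004, -0.993], [0.993, -0.001, -0.119], [-0.001, -1.0, 0.004]]
contact_force: [0.5, 0.9, -0.1]
grip_width: 0.0753
```

View pics/w5.png

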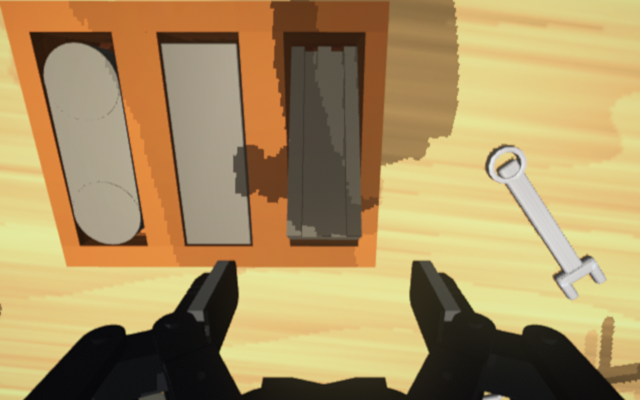

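The raised end's top edge is at about y=238, x 287-361, well between the open fingers at x=237 and x=413. I cast it onto z=0.101.

```bash
python3 - <<'E'
from h import *
L=wray('w5.npz',(287,237),.101);R=wray('w5.npz',(361,238),.101)
m=(L+R)/2;print(L,R,np.linalg.norm(L-R))
s=np.load('w5.npz');c=np.array([.4948,.2285]);u=np.array([np.cos(.115),np.sin(.115)])
print('along',(m[:2]-c)@u*1000,'lat',(m[:2]-c)@[-u[1],u[0]]*1000)
t=m.copy();t[:2]-=u*.005;t[2]=.0715
print('shift',s['R'].T@(t-s['p'])*1000)
E
```

```text
[0.5419 0.2121 0.101 ] [0.5374 0.2559 0.101 ] 0.04410245220447371
along 45.170432133263496 lat 0.3112971497923585
shift [ 0.1514 77.5571 -2.6788]
```

```bash
python3 -m creep '[0,20,-3,0,0,40,-3,0,0,55,-3,0,0,65,-3,0,0,72,-3,0,0,77,-3,0,0,77,-3,0,0,77,-3,0]'; python3 - <<'E'
from h import *
a=ctrl.camera('wrist')[:,:,::-1];b=ctrl.camera('side')[:,:,::-1]
cv2.imwrite('pics/w6.png',cv2.vconcat([a[100:400],cv2.resize(b[130:245,280:440],(640,300))[:300]]))
E
```

```text
time_s: 5.25
tcp_pos: [0.5354, 0.2335, 0.0727]
tcp_rot: [[-0.119, -0.003, -0.993], [0.993, -0.001, -0.119], [-0.001, -1.0, 0.003]]
contact_force: [0.2, 1.2, 0.5]
grip_width: 0.0751
```

View pics/w6.png

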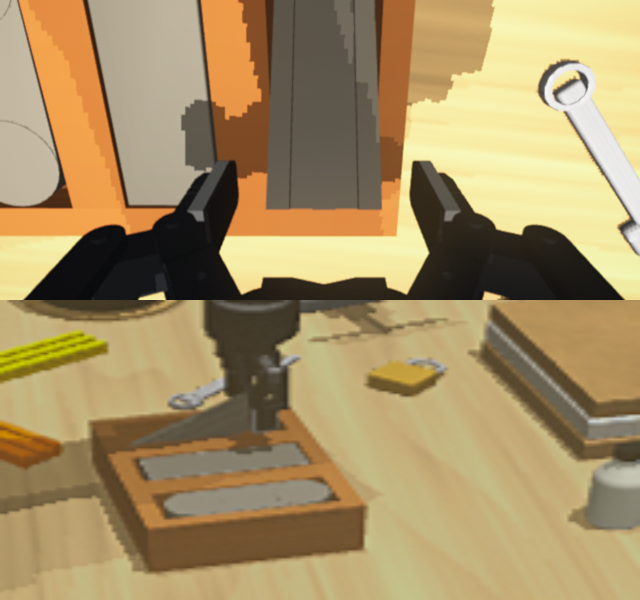

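The raised end (x 267-380, y≈308 in the full picture) sits between the pads. Now I close.

```bash
python3 -m creep '[0,1,0,0,0,1,0,0,0,1,0,0,0,1,0,0,0,1,0,0,0,1,0,0,0,1,0,0,0,1,0,0]' 30 60
```

```text
time_s: 6.02
tcp_pos: [0.5358, 0.2335, 0.0721]
tcp_rot: [[-0.119, -0.002, -0.993], [0.993, -0.001, -0.119], [-0.001, -1.0, 0.002]]
contact_force: [-0.3, 0.1, 5.5]
grip_width: 0.0438
```

```bash
python3 -m creep '[0,-5,0,0,0,-12,0,0,0,-20,-2,0,0,-30,-4,0,0,-40,-5,0,0,-55,-5,0,0,-75,-5,0,0,-95,-5,0,0,-115,-5,0,0,-135,-5,0,0,-150,-5,0,0,-150,-5,0]'; python3 - <<'E'
from h import *
a=ctrl.camera('wrist')[:,:,::-1];b=ctrl.camera('side')[:,:,::-1]
cv2.imwrite('pics/w7.png',cv2.vconcat([a[100:400],cv2.resize(b[60:245,240:440],(325,300))[:300,:].copy() if 0 else cv2.copyMakeBorder(cv2.resize(b[60:245,240:440],(325,300)),0,0,0,315,cv2.BORDER_CONSTANT)]))
E
```

```text
time_s: 7.02
tcp_pos: [0.5421, 0.2346, 0.2255]
tcp_rot: [[-0.119, 0.003, -0.993], [0.993, 0.001, -0.119], [0.0, -1.0, -0.003]]
contact_force: [-0.1, 0.0, -2.2]
grip_width: 0.0443
```

View pics/w7.png

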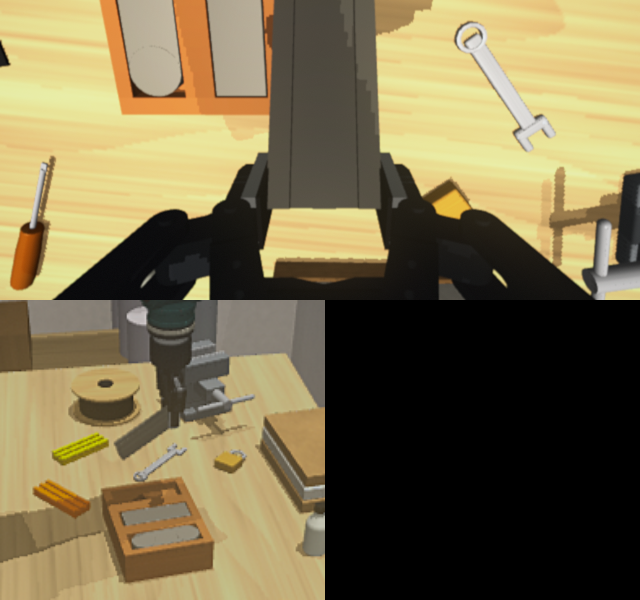

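The stone is held leaning with the low end toward the robot, well clear; the load reads 2.2 N and the width 44 mm. Next I carry it over the mat.

```bash
python3 -m creep '[-15,0,2,0,-45,0,5,0,-80,0,10,0,-116,0,14,0,-152,0,18,0,-188,0,23,0,-224,0,27,0,-260,0,32,0,-296,0,36,0,-332,0,40,0,-368,0,45,0,-404,0,49,0]'
python3 -m creep '[-20,0,3,0,-29,0,4,0,-29,0,4,0,-29,0,4,0]'; python3 - <<'E'
from h import *
s=ctrl.sense();print(s['tcp_pos'],s['joint_positions']);np.savez('w8.npz',p=s['tcp_pos'],R=s['tcp_rot'])
a=ctrl.camera('wrist')[:,:,::-1];b=ctrl.camera('side')[:,:,::-1]
cv2.imwrite('pics/w8.png',cv2.vconcat([a[100:400],cv2.copyMakeBorder(cv2.resize(b[140:340,240:480],(360,300)),0,0,0,280,cv2.BORDER_CONSTANT)]))
E
```

```text
time_s: 8.12
tcp_pos: [0.5395, -0.1743, 0.2211]
tcp_rot: [[-0.118, -0.003, -0.993], [0.993, 0.0, -0.118], [0.001, -1.0, 0.002]]
contact_force: [1.3, 0.1, -2.0]
grip_width: 0.0439
time_s: 8.45
tcp_pos: [0.5386, -0.203, 0.2203]
tcp_rot: [[-0.118, -0.004, -0.993], [0.993, 0.001, -0.118], [0.002, -1.0, 0.004]]
contact_force: [0.2, 0.9, -1.3]
grip_width: 0.044
[ 0.5386 -0.203   0.2203] [-0.5017  0.3569  0.0608  1.2787 -0.0006 -0.6199]
```

View pics/w8.png

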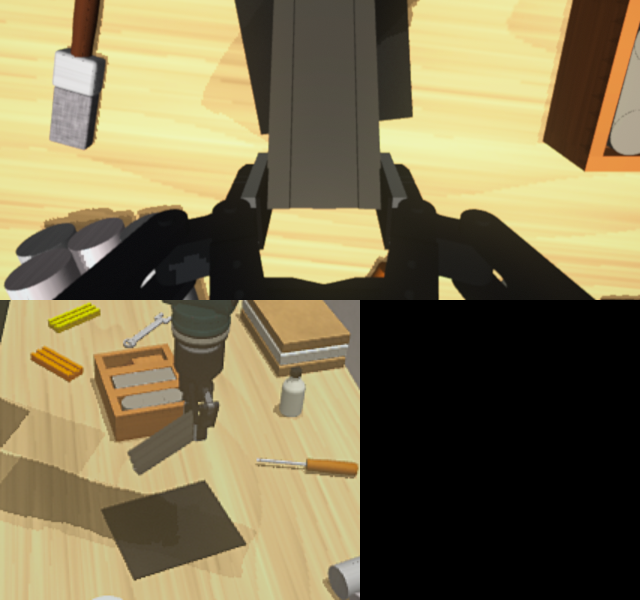

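The stone is above the mat, still leaning grooves up. The mat's far corners show at about (263,234) and (412,217), so I use them to check the mat centre.

```bash
python3 - <<'E'
from h import *
L=wray('w8.npz',(263,234),.004);R=wray('w8.npz',(412,217),.004)
u=(R-L)[:2];n=u/np.linalg.norm(u);print(L,R,np.linalg.norm(u))
x=np.array([n[1],-n[0]]); x=x*np.sign(x[0]); print(x,np.degrees(np.arctan2(x[1],x[0])),'centre',((L+R)/2)[:2]-.105*x)
E
```

```text
[ 0.6257 -0.2605  0.004 ] [ 0.5864 -0.0992  0.004 ] 0.1660199985081711
[0.9716 0.2366] 13.687889500580892 centre [ 0.504  -0.2047]
```

The mat centre is confirmed at about (504,-205). I lower until just before the low end touches, then creep down with light grip.

```bash
python3 -m creep '[1,12,-1,0,2,36,-2,0,2,60,-2,0,2,84,-2,0,2,108,-2,0,2,128,-2,0,2,140,-2,0,2,146,-2,0,2,148,-2,0,2,148,-2,0]'
python3 -m creep '[0,3,0,0,0,6,0,0,0,9,0,0,0,9,0,0]'; python3 - <<'E'
from h import *
b=ctrl.camera('side')[:,:,::-1]
cv2.imwrite('pics/s9.png',cv2.resize(b[180:340,280:440],(600,600)))
E
```

```text
time_s: 9.38
tcp_pos: [0.5403, -0.1992, 0.0731]
tcp_rot: [[-0.12, -0.003, -0.993], [0.993, 0.001, -0.12], [0.001, -1.0, 0.003]]
contact_force: [-0.1, -0.8, -2.4]
grip_width: 0.0438
time_s: 9.72
tcp_pos: [0.5402, -0.1991, 0.0638]
tcp_rot: [[-0.12, -0.003, -0.993], [0.993, 0.001, -0.12], [0.001, -1.0, 0.003]]
contact_force: [0.6, 0.4, -2.3]
grip_width: 0.0436
```

View pics/s9.png

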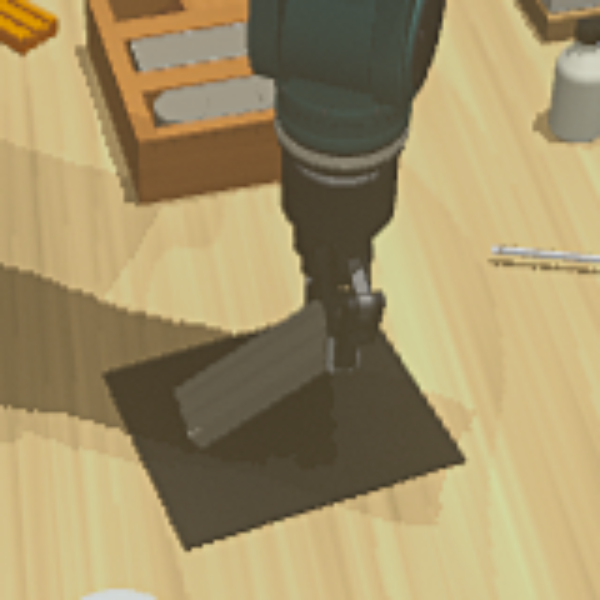

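The low end is about to touch. I drop the grip to 20 N and lower along the arc so that the stone pivots on its low edge.

```bash
python3 -m creep '[0,2,0,0,0,4,-1,0]' 30 25
python3 -m creep '[0,3,-2,0,0,6,-4,0,0,9,-6,0,0,12,-7,0,0,15,-8,0,0,15,-8,0]' 30 20;  python3 - <<'E'
from h import *
b=ctrl.camera('side')[:,:,::-1]
cv2.imwrite('pics/s10.png',cv2.resize(b[180:340,280:440],(600,600)))
E
```

```text
time_s: 9.93
tcp_pos: [0.5413, -0.1992, 0.06]
tcp_rot: [[-0.12, -0.003, -0.993], [0.993, 0.001, -0.12], [0.001, -1.0, 0.003]]
contact_force: [-0.9, 0.1, -0.5]
grip_width: 0.0441
time_s: 10.43
tcp_pos: [0.5508, -0.1984, 0.0451]
tcp_rot: [[-0.121, -0.0, -0.993], [0.993, 0.001, -0.121], [0.001, -1.0, 0.0]]
contact_force: [5.4, 2.4, 7.1]
grip_width: 0.0438
```

View pics/s10.png

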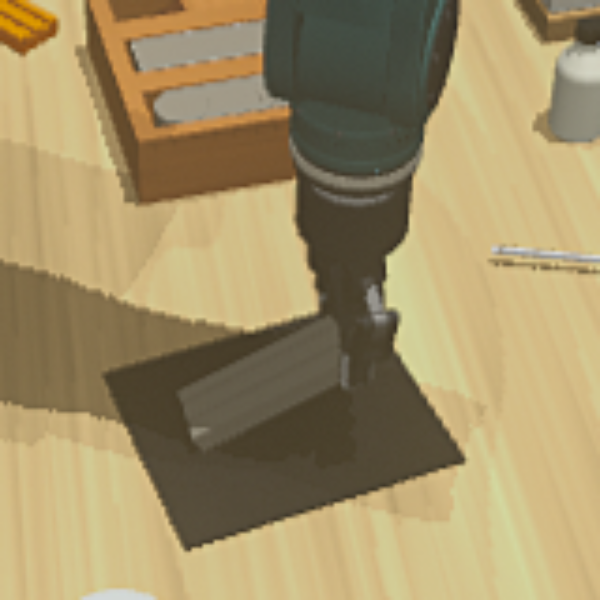

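It is pivoting as planned, with a force of about 9 N. I continue.

```bash
python3 -m creep '[0,4,-2,0,0,8,-4,0,0,12,-5,0,0,16,-6,0,0,20,-7,0,0,24,-8,0,0,24,-8,0]' - 20
python3 -m creep '[0,3,-1,0,0,6,-2,0,0,9,-2,0,0,11,-2,0,0,12,-2,0,0,12,-2,0]';  python3 - <<'E'
from h import *
b=ctrl.camera('side')[:,:,::-1]
cv2.imwrite('pics/s11.png',cv2.resize(b[180:340,280:440],(600,600)))
E
```

```text
time_s: 11.07
tcp_pos: [0.5599, -0.1975, 0.0209]
tcp_rot: [[-0.121, 0.002, -0.993], [0.993, 0.0, -0.121], [0.0, -1.0, -0.002]]
contact_force: [5.0, 1.0, 6.3]
grip_width: 0.0439
time_s: 11.57
tcp_pos: [0.5623, -0.1974, 0.0088]
tcp_rot: [[-0.121, 0.002, -0.993], [0.993, -0.0, -0.121], [-0.0, -1.0, -0.002]]
contact_force: [5.0, 0.2, 4.9]
grip_width: 0.0437
```

View pics/s11.png

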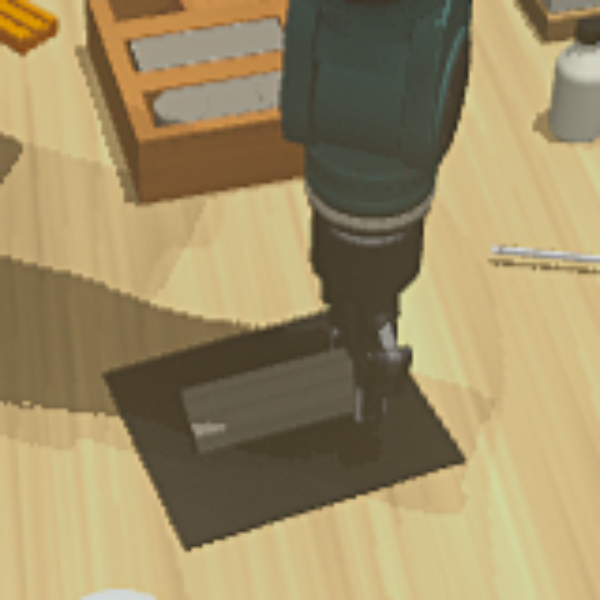

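Nearly flat. I go 2 mm lower, then release and retreat upward.

```bash
python3 -m creep '[0,1,0,0,0,2,0,0,0,2,0,0]'
python3 -m creep '[0,0,0,0,0,0,0,0,0,0,0,0,0,0,0,0,0,0,0,0]' 65 20
python3 -m creep '[0,-10,0,0,0,-30,0,0,0,-60,0,0,0,-90,0,0,0,-120,0,0,0,-150,0,0,0,-180,0,0,0,-200,0,0,0,-200,0,0]' 65;  python3 - <<'E'
from h import *
s=ctrl.sense();np.savez('w12.npz',p=s['tcp_pos'],R=s['tcp_rot'])
a=ctrl.camera('wrist')[:,:,::-1];b=ctrl.camera('side')[:,:,::-1];t=ctrl.camera('top')[:,:,::-1];cv2.imwrite('pics/w12.png',a);cv2.imwrite('pics/t12.png',t)
cv2.imwrite('pics/s12.png',cv2.hconcat([cv2.resize(b[180:340,280:440],(400,400)),cv2.resize(t[120:240,245:365],(400,400))]))
E
```

```text
time_s: 11.87
tcp_pos: [0.5623, -0.1975, 0.0068]
tcp_rot: [[-0.121, 0.002, -0.993], [0.993, -0.0, -0.121], [-0.0, -1.0, -0.002]]
contact_force: [3.9, 0.4, 4.8]
grip_width: 0.0437
time_s: 12.28
tcp_pos: [0.5621, -0.1974, 0.0067]
tcp_rot: [[-0.121, 0.002, -0.993], [0.993, 0.0, -0.121], [-0.0, -1.0, -0.002]]
contact_force: [0.0, 0.7, -0.2]
grip_width: 0.0651
time_s: 13.03
tcp_pos: [0.5629, -0.198, 0.2117]
tcp_rot: [[-0.121, 0.007, -0.993], [0.993, -0.003, -0.121], [-0.004, -1.0, -0.007]]
contact_force: [0.4, 0.3, -0.2]
grip_width: 0.0652
```

View pics/s12.png

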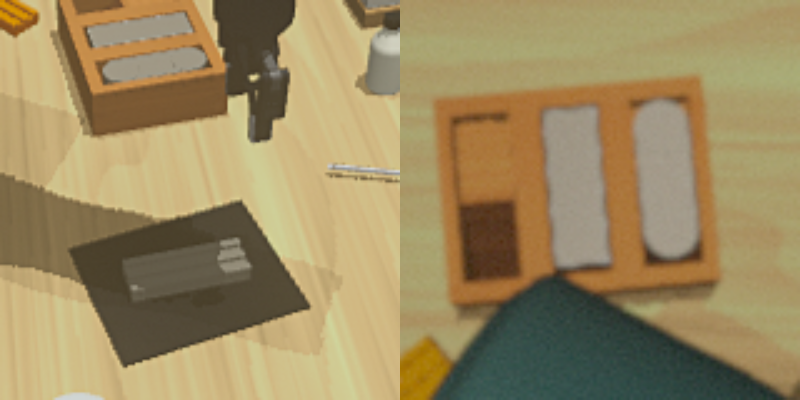

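View pics/w12.png

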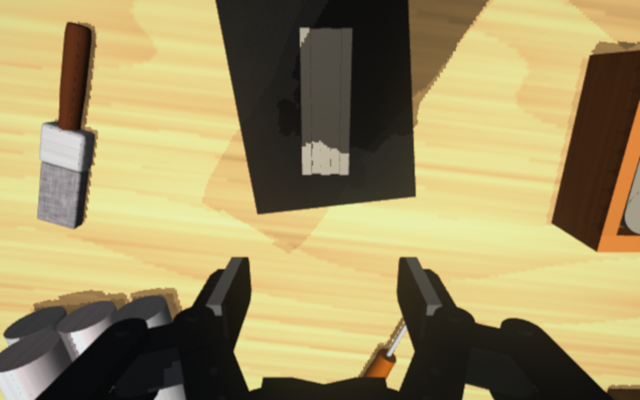

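The stone lies flat on the mat, grooves up, with corners at about (300,27), (352,28), (302,175) and (348,175). The other stones are in their pockets. One position check before handing in.

```bash
python3 - <<'E'
from h import *
P=np.array([wray('w12.npz',q,.022)[:2]*1000 for q in [(300,27),(352,28),(302,175),(348,175)]])
print(P.mean(0),P.mean(0)-[504,-205],np.linalg.norm(P[0]-P[2]),np.linalg.norm(P[0]-P[1]))
im=cv2.imread('pics/t12.png');m=grey(im,255,342,142,205)
cs,_=cv2.findContours(cv2.morphologyEx(m,cv2.MORPH_CLOSE,np.ones((3,3))),cv2.RETR_EXTERNAL,cv2.CHAIN_APPROX_NONE)
for c in cs:
    if cv2.contourArea(c)>150:print(cv2.boundingRect(c),cv2.minAreaRect(np.array([ray('top',q[0],.068)[:2]*1000 for q in c],np.float32)))
s=ctrl.sense();print(s['time_s'],s['joint_vel'],s['contact_force'])
print(ctrl.sign_off())
E
```

```text
[ 505.05   -204.0796] [1.05   0.9204] 131.2187971324193 44.659369271788286
(288, 152, 20, 49) ((501.0129699707031, 156.2497100830078), (131.5612030029297, 44.050621032714844), 6.792542934417725)
(315, 150, 20, 48) ((509.757568359375, 82.70901489257812), (130.8876190185547, 44.63178253173828), 6.958022594451904)
13.1833 [-0.0004  0.0131 -0.0208 -0.0051 -0.0015  0.    ] [-0.1118  0.6695 -0.3096]
the job is handed in; nothing more can be done
None
```

The grooved stone is on the black mat, flat with its grooves up, and I handed the job in at 13.2 s of the 54 s allowed. No verdict is reported.

**What I did:** I pressed the grooved stone's robot-side end down with the closed gripper until it tipped. I withdrew, and it stayed leaning by itself. Then I gripped the raised end, carried it over the mat, set the low end down, pivoted the stone flat and released it. The gripper then went up clear.

**Last checks:**
- **Grooved stone:** its centre measures about 1.5 mm from the mat's centre. Its outline came out 131 × 45 mm, as expected lying flat.
- **Other stones:** the plain and round-ended stones are within about 0.2 mm of where they were and look flat in the pictures.
- **Forces:** the highest reading I saw was about 9 N, while pivoting the stone. Forces were only read at the end of each move.

**Disagreement:** early on, the side and top cameras differed by 4–9 mm on positions. The wrist camera gave a value in between for the stones and nearly matched the top camera on the mat. I used its measurements for the press point and grasp and to confirm the mat's centre. No check failed.

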